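Walk the die block round to the fence

ROBOT

A 6-joint arm with a two-finger parallel gripper is mounted at the origin on the work surface. World frame = base frame: x ahead of the robot, y to its left, z up, the work surface at z = 0. Lengths are in m, angles in degrees, forces in N, time in s.
With the tool pointing down it reaches from about 0.35 to 0.875 m from the base axis. Payload 15.5 kg.
Tool frame: the origin (TCP) lies between the finger pads; the fingertips stand 8 mm ahead of it and the grasp point (between the pads) lies 11 mm behind it; x points along the fingers, y is the direction in which the jaws open and shut, and the axes are right-handed (so a half turn about x gives the same grasp; the last joint's range is limited). The gripper opens to 85 mm and grips with 20 to 120 N. Pads are 22 mm wide; open, the fingers measure 114 mm over their backs; the gripper's body (76 mm by 85 mm) begins 54 mm behind the grasp point. The pads swing forward as they close: fully open they stand 13 mm farther back than shut.
Start: joints at [61.049, 28.281, 77.091, -0, 74.628, -5.472], TCP at [0.249, 0.573, 0.239] pointing down, gripper open.
Joint ranges: [-166.48, 166.48], [-47.26, 123.95], [12.59, 153.08], [-70.14, 250.14], [6.76, 159.57], [-176.63, 176.63]. Speed limits (degrees/s): [108.29, 108.29, 147.25, 172.46, 172.46, 172.46].

INTERFACE

Orientations are given as a 3x3 rotation matrix whose columns are the frame's x, y, z axes.
In Python, from bench import bot, effector, readout, imaging, hand_in, models gives the robot as it stands. Calls block until the motion is done:
- bot.move_to(position, orientation): joint-space move of the TCP to a pose.
- bot.move_linear(position, ori=None, rate=0.15): straight line of the TCP; ori=None keeps the orientation; rate is the mean speed in m/s.
- bot.move_j(angles): joint-space move.
- effector.open_jaws() and effector.gripper_close(grasp_force=None): open the fingers fully, or close them until they stop; grasp_force is the grip in N (None keeps the last).
- bot.wait(seconds).
- bot.solve_ik(position, orientation): joint angles nearest the present ones, or None.
- readout.state(): the state.
- imaging.grab_frame(name): name is "side" or "top" or "wrist"; returns a dict with "color" (480x640x3 uint8, blue, green, red), "mtx" (3x3 intrinsics, pixels), "xyz" and "rotation" of the camera in the world. Camera axes: x right, y down, z forward; pixel columns grow to the right and rows downward; lengths in m; the calibration is good to about 2 mm. A picture is of the moment at which its call begins. There is no depth.
A pose or a line that the arm cannot do raises bot.MotionError and nothing moves.
- hand_in(): hands the job in, once; it reports no verdict.
Trained networks look in a picture, given as the dict that the camera call returned (one of the last four; its "shot" number tells which), for a name from the list of things; names that differ only in an ending like _2 or _b are one class to them, and where a whole thing is asked for, a point or a joint stands for the part that bears it (a point fixed in the world has none). Each returns a list of dicts, best first, with "confidence" (0 to 1); they miss things now and then, are a little off and sometimes report something else, mostly with a low value. They report only what shows in the picture. A call takes as long as a camera call. They do not tell look-alikes from the thing itself.
- models.cut_out(target, picture): "pixels" (480x640 bool, what is visible of it) and "bbox" ([left, top, right, bottom] in pixels, round what is visible of it).
The state is a dict: "time": time; "joint_pos": joint angles; "qd": joint speeds; "tau": joint torques, N m; "ee_pos": TCP position; "eef_rot": TCP orientation; "force": force on the tool from outside, world axes, zero at the start; "moment": the same for the moment, N m; "finger_gap": opening from 0.0 (shut) to 1.0 (fully open).
Only numpy, scipy, OpenCV 4.12 (cv2) and the standard library are available. Lean on these libraries where they do the work, as an engineer would, in place of code of your own. Each camera call takes 0.05 s, during which the arm holds its last target. There are 200 camera calls.

TASK

The heavy steel die block stands turned the wrong way on the slotted fixture plate. Pushing with the fingertips at one corner and then another, walk it round until its plain back squarely faces the fence, keeping it off the fence till then, and ease it home gently so that the whole back lies flush along the fence. Do not lift or tip the block, and leave the punches, the clamp strap and the other tools where they are.

Things in the scene. Friction and masses are not known exactly. Their poses are not given: they have to be found in the camera images.
- bed: Fixture plate of cast iron, fixed to the bench: 240 mm (its x) by 400 mm (its y) by 24 mm high, three T-slots along its y. Origin at the centre of its underside, on the bench (z up); its top is 24 mm above the origin. The fence stands on it towards its +x edge; its -x edge is the open side, towards the robot. It may stand turned on the bench.
- fence: Steel fence bar bolted on the plate, 24 mm thick, 240 mm long, 28 mm high (two cap screws on top rise 10 mm more). Origin at the middle of the foot of its working face, on the plate's top, 90 mm from the plate's origin along the plate's +x. Axes as the plate's: the working face is the plane x = 0, it runs along y from -120 to 120 mm and looks to -x.
- die: Steel die block, 1.2 to 1.6 kg, loose on the plate, 84 mm (its x) by 96 mm (y) by 26 mm high, round pockets in its top. Origin at the centre of its underside. Its back (x = 42 mm) is plain; its front (x = -42) has a step, 14 mm high and 16 mm deep, along its whole length. Upright faces begin 2 mm above the plate. It slides at 6 to 11 N; pushed near a corner it turns about a point 30 to 60 mm beyond its centre.
- die_back_l (a point): Point on the back face of the die block near its +y end: x = 42, y = 46, z = 10 mm in the block's frame, whose axes it has. This is the end with the largest pocket (30 mm wide).
- die_back_r (a point): Point on the back face of the die block near its -y end: x = 42, y = -46, z = 10 mm in the block's frame. This is the end with the small pockets (8 to 19 mm wide; the two smallest lie by the back).
- punch_big: Loose steel forming punch, 29 mm in diameter, 55 mm high, standing on the plate towards its -y end. Origin at the centre of its foot. To be left alone.
- punch_small: Loose steel forming punch, 19 mm in diameter, 48 mm high, standing on the plate towards its -y end. Origin at the centre of its foot. To be left alone.
- strap: Loose steel clamp strap with a slot, 90 by 30 by 12 mm, lying on the plate towards its +y end. Origin at the centre of its underside, long axis x. To be left alone.
- grinder: Rotary hand grinder, 215 mm long, 47 mm thick, lying on the bench to the left. To be left alone.
- chuck_key: Lathe chuck key, 95 mm long with a 90 mm cross bar, lying on the bench to the right. To be left alone.
- oil: Oil bottle, 52 mm in diameter, 125 mm high, standing on the bench to the right. To be left alone.
- hammer: Hammer, 260 mm long, lying on the bench to the left. To be left alone.
Not all that is in view belongs to the job. Leave any orange or pink look-alike of the die alone.

How it is judged:
By the outcome, as a careful person would: the job done as asked, in the order asked, and still so for the second after the job is handed in, with the robot touching nothing.
It also fails if it takes over 67 s, if anything falls off the work surface, if the arm or the gripper's body presses on something with over 40 N, if the wrist force passes 120 N, or if a joint passes its speed limit or range.

## Working session

There is one attempt and no reset: what is moved stays moved. The work goes in short steps, each a Python script; the robot and the scene stay as the last script left them, time stands still between calls to the robot, and variables do not carry over. Pictures are saved under pics/ and viewed, about 8 in all and at most 12, crops included, and the job is handed in when it is done.

```bash
ls; mkdir -p pics; python3 - <<'E'
from bench import *
import cv2
for n in ("top","side"):
    f=imaging.grab_frame(n); cv2.imwrite(f"pics/{n}0.png",f["color"]); print(n,f["mtx"].tolist(),f["xyz"],f["rotation"])
    for t in ("die","fence","bed","punch_big","strap"):
        for d in models.cut_out(t,f)[:3]: print(t,round(d["confidence"],2),d["bbox"])
print(readout.state()["time"])
E
```

```text
pics
top [[566.7943068204559, 0.0, 312.60702757032925], [0.0, 566.7943068204559, 246.55801003155304], [0.0, 0.0, 1.0]] [0.28518275 0.03890432 1.70840787] [[-1.11891813e-02 -9.94385274e-01  1.05227036e-01]
 [-9.99937188e-01  1.11953639e-02 -5.31930756e-04]
 [-6.49110851e-04 -1.05226379e-01 -9.94448082e-01]]
die 0.94 [203.9, 233.9, 241.6, 277.2]
die 0.76 [404.3, 300.2, 444.4, 335.6]
die 0.74 [305.1, 216.7, 341.8, 255.9]
fence 0.8 [284.5, 177.4, 360.7, 202.6]
bed 0.92 [254.5, 176.2, 403.5, 278.0]
strap 0.52 [268.2, 236.1, 284.4, 265.5]
side [[504.67686733297535, 0.0, 317.32806124848105], [0.0, 504.67686733297535, 236.50442617718474], [0.0, 0.0, 1.0]] [ 0.01806103 -0.89422743  0.75474334] [[ 0.90000583 -0.25022544  0.35689879]
 [-0.43584112 -0.50599246  0.74432127]
 [-0.00566002 -0.82544464 -0.5644547 ]]
die 0.98 [308.7, 229.4, 363.8, 262.5]
die 0.82 [268.4, 341.4, 317.6, 392.2]
die 0.8 [255.4, 192.0, 287.9, 212.3]
fence 0.96 [346.5, 204.8, 418.6, 255.6]
bed 0.88 [265.1, 204.9, 449.0, 320.4]
bed 0.36 [345.5, 207.3, 419.3, 255.3]
strap 0.72 [281.9, 214.8, 316.9, 232.9]
0.6
```

```bash
python3 - <<'E'
import cv2,numpy as np
a=cv2.imread("pics/top0.png")[160:350,190:460]; b=cv2.imread("pics/side0.png")[170:410,230:470]
a=cv2.resize(a,(568,400),interpolation=cv2.INTER_CUBIC)
cv2.imwrite("pics/t0.png",cv2.resize(a,(800,563)))
E
```

```text
(no output)
```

View pics/t0.png

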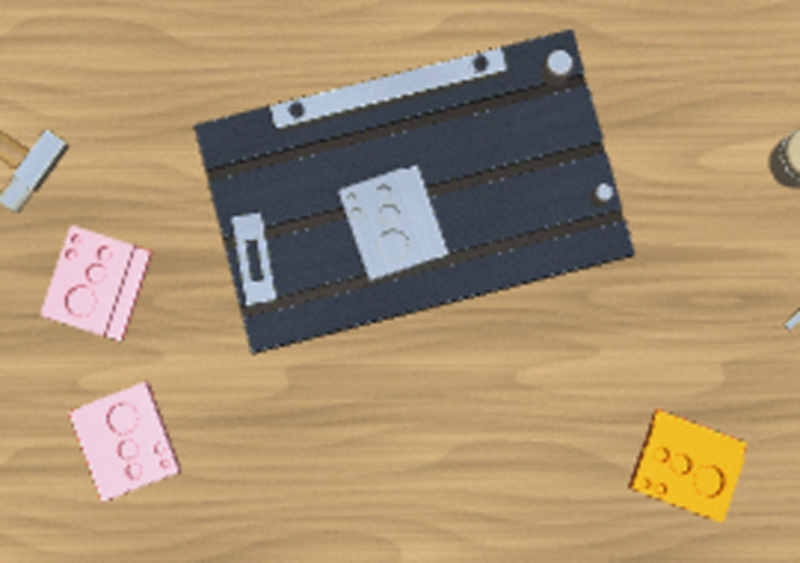

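```bash
cat > h.py <<'E'
from bench import bot, effector, readout, imaging, hand_in, models
import numpy as np, cv2
from scipy.optimize import minimize
PT=0.024
def R(a):  # tool down, jaw axis y at world yaw a (deg)
    c,s=np.cos(np.radians(a)),np.sin(np.radians(a))
    return np.array([[0,c,s],[0,s,-c],[-1,0,0]])
def r2(a):
    c,s=np.cos(np.radians(a)),np.sin(np.radians(a)); return np.array([[c,-s],[s,c]])
def box(x0,x1,y0,y1,z0,z1): return np.array([[x,y,z] for x in(x0,x1) for y in(y0,y1) for z in(z0,z1)])
DIE=box(-.042,.042,-.048,.048,PT,PT+.026); DIE=np.vstack([DIE[:2]*[1,1,1],DIE])
# step: front top starts at x=-26 ; its foot is PT..PT+.014
DIE=np.vstack([box(-.042,-.026,-.048,.048,PT,PT+.014),box(-.026,.042,-.048,.048,PT,PT+.026)])
BED=box(-.12,.12,-.2,.2,0,PT); FENCE=box(0,.024,-.12,.12,PT,PT+.028)
def proj(f,P): 
    q=(P-f["xyz"])@np.asarray(f["rotation"]); q=q@f["mtx"].T; return q[:,:2]/q[:,2:]
def unproj(f,uv,z):
    d=np.asarray(f["rotation"])@np.linalg.inv(f["mtx"])@[uv[0],uv[1],1]; return (f["xyz"]+d*(z-f["xyz"][2])/d[2])[:2]
def place(M,p): return np.c_[M[:,:2]@r2(p[2]).T+p[:2],M[:,2]]
def fit(f,mask,M,p0,hull=False):
    m=mask.astype(np.uint8)
    if hull:
        h=cv2.convexHull(cv2.findNonZero(m)); m=np.zeros_like(m); cv2.fillConvexPoly(m,h,1)
    def cost(v):
        p=np.array([v[0]/100,v[1]/100,v[2]*5]); im=np.zeros_like(m)
        h=cv2.convexHull(proj(f,place(M,p)).astype(np.float32))
        cv2.fillConvexPoly(im,np.round(h*16).astype(np.int32),255,cv2.LINE_AA,4)
        a=im/255.; return 1-np.minimum(a,m).sum()/np.maximum(a,m).sum()
    best=None
    v=np.array([p0[0]*100,p0[1]*100,p0[2]/5])
    for s in (1.,.3,.1):
        r=minimize(cost,v,method="Nelder-Mead",options=dict(initial_simplex=np.vstack([v,v+np.eye(3)*s]),xatol=1e-3,fatol=1e-5)); v=r.x
    return np.array([v[0]/100,v[1]/100,v[2]*5]),1-r.fun
def see(f,name,M,p0,hull=False):
    uv=proj(f,np.array([[p0[0],p0[1],PT+.013]]))[0]
    ds=models.cut_out(name,f)
    ds=[d for d in ds if np.hypot((d["bbox"][0]+d["bbox"][2])/2-uv[0],(d["bbox"][1]+d["bbox"][3])/2-uv[1])<120]
    if not ds: return None,0
    return fit(f,ds[0]["pixels"],M,p0,hull)
E
python3 - <<'E'
from h import *
s=readout.state(); print(np.round(s["eef_rot"],2).tolist(),s["time"])
f=imaging.grab_frame("top")
d0=unproj(f,(322.6,234.9),.05); b0=unproj(f,(190+414/2.963,160+190/2.963),.024); fe=unproj(f,(190+389/2.963,160+92/2.963),.05)
print(d0,b0,fe)
b,q=see(f,"bed",BED,[*b0,14],True); print("bed",b,q); 
d,q=see(f,"die",DIE,[*d0,105]); print("die",d,q)
fc,q=see(f,"fence",FENCE,[*fe,14],True); print("fence",fc,q, b[:2]+r2(b[2])@[.09,0])
try:
    bot.move_to([d[0],d[1],.40],R(b[2]+90)); 
except bot.MotionError as e:
    print(e); bot.move_to([d[0],d[1],.40],R(b[2]-90))
s=readout.state(); print(s["time"],np.round(s["joint_pos"],1))
f=imaging.grab_frame("wrist"); cv2.imwrite("pics/w1.png",f["color"]); print(f["xyz"],f["rotation"])
b2,q=see(f,"bed",BED,b,True); print("bed",b2,q)
d2,q=see(f,"die",DIE,d); print("die",d2,q)
f2,q=see(f,"fence",FENCE,fc,True); print("fence",f2,q)
im=f["color"].copy()
for M,p in((DIE,d2),(FENCE,f2)):
    if p is not None: cv2.polylines(im,[np.int32(cv2.convexHull(proj(f,place(M,p)).astype(np.float32)))],True,(0,0,255),1)
cv2.imwrite("pics/w1.png",im)
E
```

```text
[[-0.0, 0.4, 0.92], [-0.0, 0.92, -0.4], [-1.0, -0.0, -0.0]] 0.6
[0.49489991 0.00816642] [ 0.53053286 -0.01411526] [0.62631647 0.01035934]
bed [ 5.33234594e-01 -1.17783864e-02  1.36769575e+01] 0.985319594429864
die [4.94899913e-01 8.16641929e-03 1.05000000e+02] 0.0
fence [6.20302197e-01 9.12181233e-03 1.41387938e+01] 0.8994013568102096 [0.62068258 0.00950188]
3.075 [  -5.9   10.3   79.5    0.    90.2 -109.6]
[ 0.42914066 -0.00751935  0.53402875] [[-2.36077183e-01  9.35553790e-01  2.62691205e-01]
 [ 9.71734241e-01  2.27386808e-01  6.34649812e-02]
 [-3.57610910e-04  2.70248673e-01 -9.62790490e-01]]
bed [ 0.5349932  -0.0137238  13.64732448] 0.9831385991744713
die [4.98489502e-01 7.09672358e-03 1.08974090e+02] 0.93690861306573
fence [6.21553648e-01 8.05168896e-03 1.43023585e+01] 0.9223249307289209
```

View pics/w1.png

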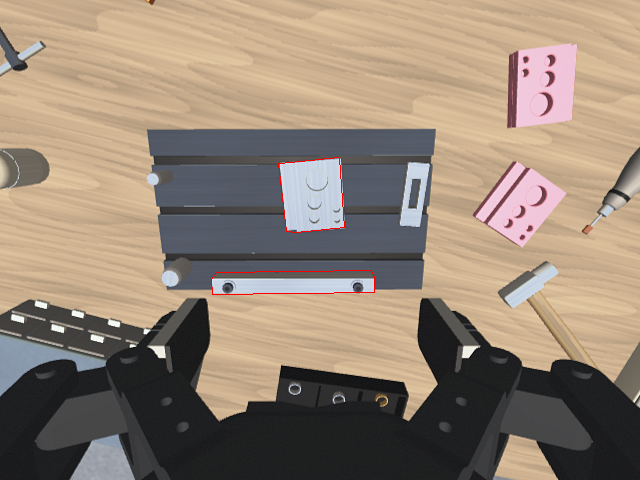

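```bash
cat >> h.py <<'E'
FN=np.array([0.6216,0.0082,14.0])
def rel(d): return np.r_[r2(-FN[2])@(d[:2]-FN[:2])*1000, d[2]-FN[2]]
def push(d,sgn,dth,off=.033,piv=.045,z=.038,rate=.06,gap=.014):
    """turn the die clockwise by dth deg: sgn +1 at back/-y end, -1 at front/+y end"""
    pv=d[:2]+r2(d[2])@[0,sgn*piv]
    def peg(phi,g):
        c=pv+r2(-phi)@(d[:2]-pv); yaw=d[2]-phi
        return c+r2(yaw)@[sgn*(.053+g),-sgn*off],R(yaw-90),np.r_[c,yaw]
    p,o,_=peg(0,gap); bot.move_to([*p,.13],o); bot.move_linear([*p,z],o,rate=.15)
    p,o,_=peg(0,0.0); bot.move_linear([*p,z],o,rate=.06)
    F=0
    for phi in np.linspace(0,dth,max(2,int(np.ceil(dth/8))+1))[1:]:
        p,o,e=peg(phi,0); bot.move_linear([*p,z],o,rate=rate); F=max(F,np.hypot(*readout.state()["force"][:2]))
    p,o,_=peg(dth,gap); bot.move_linear([*p,z],o,rate=.1); bot.move_linear([*p,.13],o,rate=.25)
    print("maxF",round(F,1)); return e
def look(e,name,h=.30):
    o=R(e[2]-90); bot.move_to([*(e[:2]+.04*o[:2,2]),h],o)
    f=imaging.grab_frame("wrist"); d,q=see(f,"die",DIE,e)
    im=f["color"].copy()
    if d is not None:
        cv2.polylines(im,[np.int32(cv2.convexHull(proj(f,place(DIE,d)).astype(np.float32)))],True,(0,0,255),1)
        print("die",np.round(d,4),round(q,3),"rel",np.round(rel(d),1),"exp",np.round(rel(e),1))
    cv2.imwrite(f"pics/{name}.png",im); print("t",readout.state()["time"]); return d
E
python3 - <<'E'
from h import *
effector.gripper_close(20)
d=np.array([.4985,.0071,108.97]); print(rel(d))
e=push(d,+1,30); d=look(e,"p1")
E
```

```text
[-119.70951799   28.71326005   94.97      ]
maxF 0.8
t 9.8583
```

View pics/p1.png

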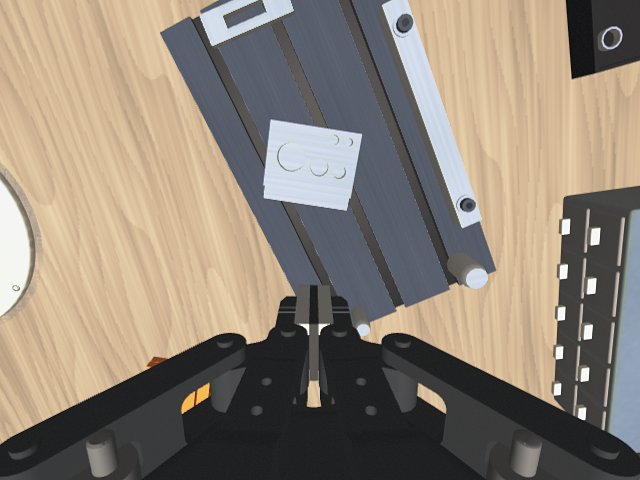

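```bash
python3 - <<'E'
from h import *
f=imaging.grab_frame("wrist")
for d in models.cut_out("die",f): print(d["confidence"],d["bbox"])
d=np.array([.4985,.0071,108.97]);pv=d[:2]+r2(d[2])@[0,.045];e=np.r_[pv+r2(-30)@(d[:2]-pv),d[2]-30]
print(proj(f,np.array([[*e[:2],.037]])),rel(e))
d,q=see(f,"die",DIE,e)
print(d,q,d is not None and rel(d))
E
```

```text
0.74 [147.6, 356.6, 211.2, 411.2]
0.67 [262.6, 121.2, 366.5, 213.6]
[[313.85654268 170.72470573]] [-123.7664397    5.7755509   64.97     ]
[ 4.97637651e-01 -1.16501287e-02  7.00663776e+01] 0.968474559536726 [-125.08231851   10.72871146   56.06637756]
```

```bash
python3 - <<'E'
from h import *
f=imaging.grab_frame("wrist")
P=[unproj(f,u,.05) for u in((271,120),(361,133))]; v=P[1]-P[0]; print("back edge len",np.hypot(*v),"die yaw",np.degrees(np.arctan2(v[1],v[0]))+90)
S=[unproj(f,u,.062) for u in((403,22),(467,205))]; v=S[1]-S[0]; print("screws",np.degrees(np.arctan2(v[1],v[0]))+90)
e=np.array([.4982,-.0155,79]);im=cv2.resize(f["color"][90:230,240:380],None,fx=4,fy=4,interpolation=cv2.INTER_CUBIC)
ds=models.cut_out("die",f)
for d in ds:
  if d["bbox"][1]<200:
    for p0,c in((79,(0,0,255)),(72,(0,200,0))):
        p,q=fit(f,d["pixels"],DIE,[e[0],e[1],p0]); print(p,q,d["pixels"].sum())
        h=np.int32((cv2.convexHull(proj(f,place(DIE,p)).astype(np.float32))-[240,90])*4+2); cv2.polylines(im,[h],True,c,1)
    cs,_=cv2.findContours(d["pixels"].astype(np.uint8),0,1); cv2.polylines(im,[(cs[0]-[240,90])*4+2],True,(255,0,0),1)
cv2.imwrite("pics/c1.png",im)
E
```

```text
back edge len 0.09406815103770802 die yaw 71.14730254496874
screws 13.90615002456694
[ 4.97198635e-01 -1.17995829e-02  7.03999702e+01] 0.9720751445770566 7109
[ 4.97178121e-01 -1.17135272e-02  7.02735221e+01] 0.9718653700999735 7109
```

View pics/c1.png

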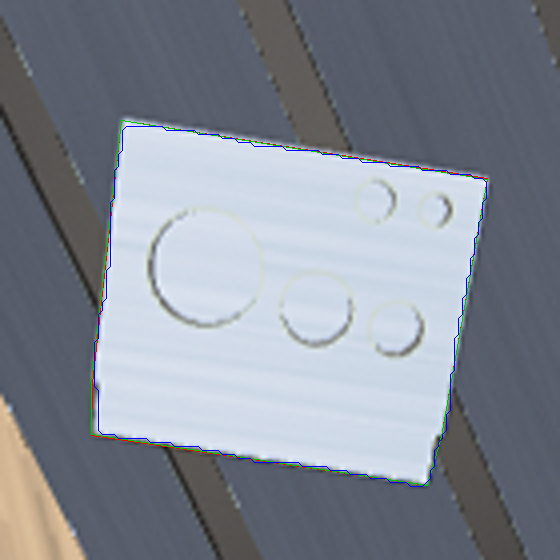

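```bash
python3 - <<'E'
s=open('h.py').read()
s=s.replace('d,q=see(f,"die",DIE,e)\n','d,q=see(f,"die",DIE,e)\n    for _ in range(3):\n        if d is None: f=imaging.grab_frame("wrist"); d,q=see(f,"die",DIE,e)\n')
open('h.py','w').write(s)
from h import *
d=np.array([.4972,-.0118,70.3])
e=push(d,-1,27,piv=.035); d=look(e,"p2")
if d is not None and 10<rel(d)[2]<45:
    e=push(d,+1,min(rel(d)[2]-4,20),piv=.035); d=look(e,"p3")
E
```

```text
maxF 1.3
die [ 5.05500e-01 -1.00000e-04  3.94193e+01] 0.965 rel [-114.7   20.    25.4] exp [-113.6   21.8   29.3]
t 14.9083
maxF 1.6
die [ 4.95600e-01 -4.60000e-03  1.71569e+01] 0.968 rel [-125.4   18.1    3.2] exp [-126.4   16.8    5.4]
t 19.5667
```

```bash
cat >> h.py <<'E'
def W(x,y): return FN[:2]+r2(FN[2])@[x/1000,y/1000]
O=R(FN[2]-90)
def straight(y,x0,x1,rate=.05,z=.038):
    bot.move_to([*W(x0-53-12,y),.13],O); bot.move_linear([*W(x0-53-12,y),z],O)
    bot.move_linear([*W(x1-53,y),z],O,rate=rate)
    bot.move_linear([*W(x1-53-12,y),z],O,rate=.1); bot.move_linear([*W(x1-53-12,y),.13],O,rate=.25)
E
python3 - <<'E'
from h import *
d=np.array([.4956,-.0046,17.16])
e=push(d,-1,3.2,piv=.035)
r=rel(e); print(r)
straight(r[1],r[0],-62); 
e=np.r_[W(-62,r[1]),FN[2]]; d=look(e,"p4")
f=imaging.grab_frame("wrist")
print(see(f,"fence",FENCE,FN,True),see(f,"bed",BED,[.5345,-.0135,14],True))
E
```

```text
maxF 0.5
[-1.23400071e+02  1.81155828e+01 -4.00000000e-02]
die [5.54300e-01 9.30000e-03 1.37386e+01] 0.944 rel [-65.   17.4  -0.3] exp [-62.   18.1   0. ]
t 26.7583
(array([6.20832113e-01, 7.53301920e-03, 1.35802399e+01]), np.float64(0.9598798306249663)) (array([ 0.53342024, -0.01405305, 13.74761609]), np.float64(0.9936204926798036))
```

View pics/p4.png

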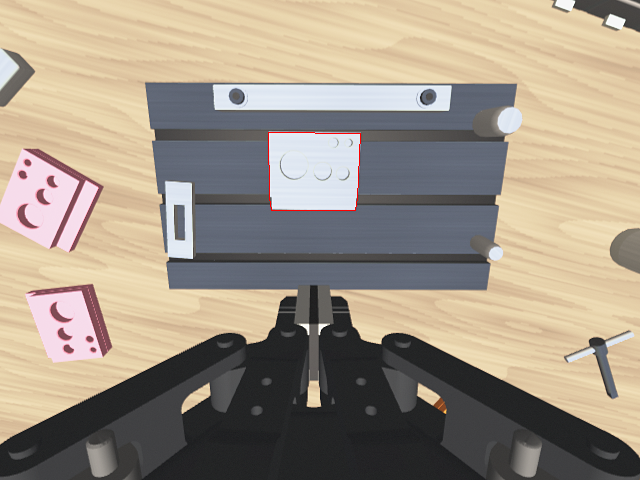

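```bash
sed -i 's/^FN=.*/FN=np.array([0.6209,0.0074,13.72])/' h.py; python3 - <<'E'
from h import *
d=np.array([.5543,.0093,13.74]); r=rel(d); print(r); y=r[1]; z=.038
bot.move_to([*W(r[0]-53-12,y),.13],O); bot.move_linear([*W(r[0]-53-12,y),z],O)
x=-53-48; bot.move_linear([*W(x,y),z],O,rate=.04)
n=r2(FN[2])@[1,0]; log=[]
while x<-53-37:
    x+=.5; bot.move_linear([*W(x,y),z],O,rate=.01)
    s=readout.state(); F=-(np.array(s["force"])[:2]@n); log.append((x,round(F,1)))
    if F>15: break
print(log,s["time"])
bot.move_linear([*W(x-15,y),z],O,rate=.04); bot.move_linear([*W(x-15,y),.13],O,rate=.25)
e=np.r_[W(-42,y),FN[2]]; d=look(e,"p5")
E
```

```text
[-6.42490247e+01  1.76417921e+01  2.00000000e-02]
[(-100.5, np.float64(13.7)), (-100.0, np.float64(13.7)), (-99.5, np.float64(14.6)), (-99.0, np.float64(14.2)), (-98.5, np.float64(14.6)), (-98.0, np.float64(14.9)), (-97.5, np.float64(14.5)), (-97.0, np.float64(14.7)), (-96.5, np.float64(15.8))] 31.5083
die [ 0.572   0.0145 12.8933] 0.964 rel [-45.8  18.5  -0.8] exp [-42.   17.6   0. ]
t 33.375
```

```bash
python3 - <<'E'
import cv2
im=cv2.imread("pics/p5.png"); cv2.imwrite("pics/c5.png",cv2.resize(im[60:260,180:460],(784,560),interpolation=cv2.INTER_CUBIC))
E
```

```text
(no output)
```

View pics/c5.png

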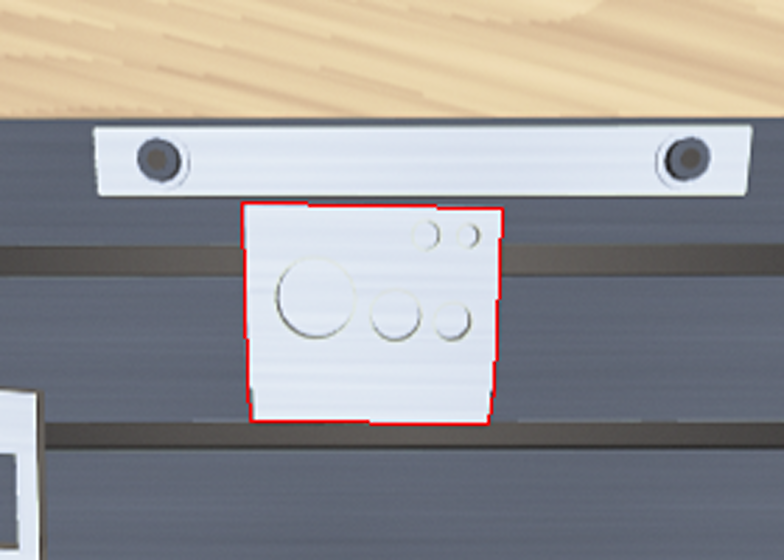

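```bash
python3 - <<'E'
from h import *
y=17.6-30; z=.038
bot.move_to([*W(-109,y),.13],O); bot.move_linear([*W(-109,y),z],O)
bot.move_linear([*W(-99,y),z],O,rate=.06)
n=r2(FN[2])@[1,0]; log=[]
for x in np.arange(-98.5,-95.9,.5):
    bot.move_linear([*W(x,y),z],O,rate=.01); s=readout.state(); log.append((x,round(float(-(np.array(s["force"])[:2]@n)),1)))
print(log)
bot.move_linear([*W(x-13,y),z],O,rate=.06); bot.move_linear([*W(x-13,y),.13],O,rate=.25)
d=look(np.r_[W(-45,18),FN[2]],"p6",.22)
f=imaging.grab_frame("wrist")
print(see(f,"fence",FENCE,FN,True))
im=f["color"]; cv2.imwrite("pics/c6.png",cv2.resize(im[60:290,160:480],(800,575),interpolation=cv2.INTER_CUBIC))
E
```

```text
[(np.float64(-98.5), 0.5), (np.float64(-98.0), 0.6), (np.float64(-97.5), 0.5), (np.float64(-97.0), 0.7), (np.float64(-96.5), 4.6), (np.float64(-96.0), 7.3)]
die [ 0.5736  0.0156 14.1053] 0.966 rel [-44.   19.2   0.4] exp [-45.  18.   0.]
t 38.15
(array([6.20850090e-01, 7.76759727e-03, 1.36774734e+01]), np.float64(0.95510449132319))
```

View pics/c6.png

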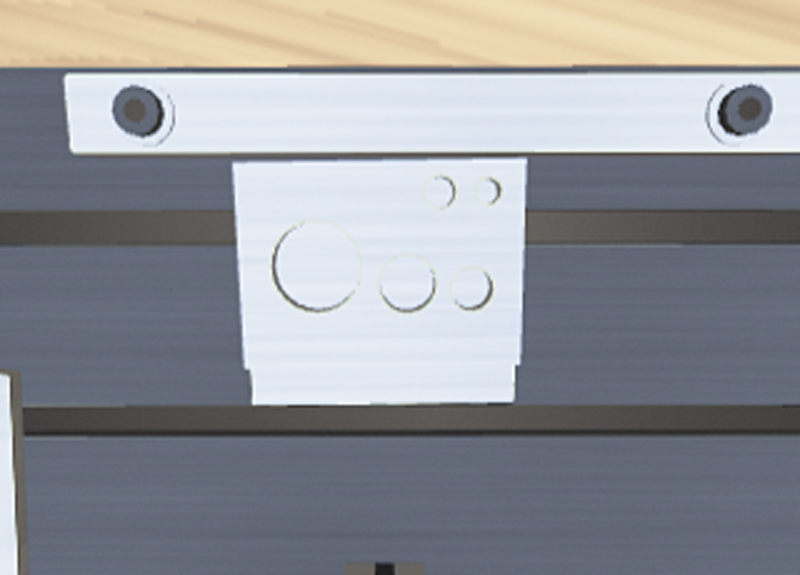

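```bash
python3 - <<'E'
from h import *
z=.038; n=r2(FN[2])@[1,0]
y=19.2+10; log=[]
bot.move_to([*W(-110,y),.13],O); bot.move_linear([*W(-110,y),z],O); bot.move_linear([*W(-98.5,y),z],O,rate=.06)
x=-98.5
while x<-90:
    x+=.4; bot.move_linear([*W(x,y),z],O,rate=.01); s=readout.state(); F=float(-(np.array(s["force"])[:2]@n)); log.append((round(x,1),round(F,1)))
    if F>24: break
print(log)
bot.move_linear([*W(x-12,y),z],O,rate=.06); bot.move_linear([*W(x-12,y),.13],O,rate=.25)
d=look(np.r_[W(-42,19),FN[2]],"p7",.22)
f=imaging.grab_frame("wrist")
im=f["color"]; cv2.imwrite("pics/c7.png",cv2.resize(im[60:200,220:420],(800,560),interpolation=cv2.INTER_CUBIC))
E
```

```text
[(-98.1, -1.0), (-97.7, -0.2), (-97.3, -1.0), (-96.9, -0.8), (-96.5, 0.2), (-96.1, 3.6), (-95.7, 7.0), (-95.3, 8.7), (-94.9, 10.3), (-94.5, 10.0), (-94.1, 12.1), (-93.7, 12.7), (-93.3, 14.1), (-92.9, 15.1), (-92.5, 15.9), (-92.1, 17.2), (-91.7, 20.0), (-91.3, 22.0), (-90.9, 24.5)]
die [ 0.5752  0.0158 13.8102] 0.961 rel [-42.4  19.    0.1] exp [-42.  19.   0.]
t 46.0
```

View pics/c7.png

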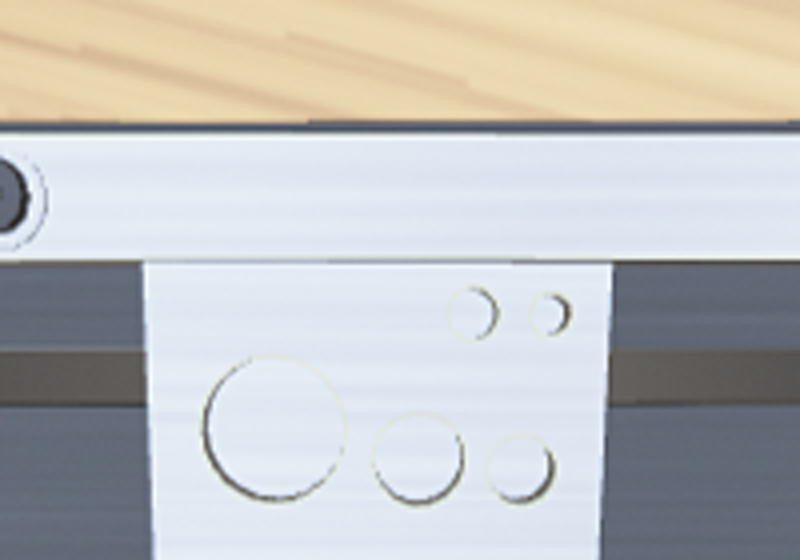

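```bash
python3 -c "
from h import *
hand_in(); print(readout.state()['time'])"
```

```text
the job is handed in; nothing more can be done
the job is handed in; nothing more can be done
```

The die block now sits with its plain back flush along the fence, and the job is handed in. I took the last reading at 46 s of the 67 s allowed.

**What I did:** I turned the block about 95° clockwise with four corner pushes using the shut fingertips, alternating between the back corner and the front corner. Next came a straight push to about 20 mm from the fence, where it read 0.3° off square. I then eased it in slowly, with one corner correction of about 1° on the way, and stopped when the push force reached 24.5 N.

**Last checks:**
- **Pose:** the camera fit put the block at 0.1° to the fence and 42.4 mm from it (42 mm is contact), 19 mm off the fence's middle. The close-up showed no visible gap along the whole back.
- **Final contact:** the force climbed gradually over the last few millimetres instead of stepping up sharply. So I judged the seating by the camera picture as well as the force.
- **First easing-in push:** it stopped too early, about 3 mm short and 0.8° off square, because normal sliding already read about 14 N. I corrected that as above.
- **Other tools:** I never pushed near the punches or strap, and they looked untouched in the last wide picture I viewed, at about 27 s. I did not measure them again at the end.

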